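# Close the gauge carton and hold it shut in the lever press

### The job

Close the carton with the calibrated gauge in it for dispatch: fold the two short end flaps down first and then the two long flaps over them, slide the closed carton under the lever press until it sits square against the fence behind it and the end stop on its right. Then push the sprung lever down until it is level, so that the pad presses the self-sealing flaps, keep it level for at least two seconds, and finish while still holding it there (it springs up if let go); leave the loose fittings nearby where they are.

Things in the scene. Friction and masses are not known exactly. Their poses are not given: they have to be found in the camera images.
- press: grey bench lever press fixed to the table, 227 mm tall: a column (36 x 50 mm) behind the carton's place carries a guide head (44 mm wide, underside 150 mm up) with a vertical ram. Origin: on the table under the ram's axis; +x to the back, towards the column, +y to the operator's left, z up. A carton against fence and stop has its centre within 1 mm of it. No base plate: it slides on the table
- fence_face (a point): middle of the front face of the aluminium fence that runs along the press's y axis behind the carton, 420 mm long (press y = -80 to +340 mm), 22 mm high; face at press x = +51 mm
- stop_face (a point): middle of the left face of the end stop plate, 86 mm long in press x and 45 mm high; face at press y = -76 mm
- pad_face (a point): middle of the underside of the ram's sprung pad (84 mm in press x, 50 mm in y), 98 mm above the table when the lever is up; no part of the press over the carton reaches more than 25 mm from the ram's axis in press y
- lever (a joint): press lever, rad: 0 = up (a return spring holds it there, 0.45 above level), 0.45 = level, 0.57 = lower stop. Hinge 80 mm behind the ram, 205 mm above the table; it points to the front. About 2 N at the grip moves it; the pad meets a closed carton at about 0.34, then a spring in the pad takes up the travel: about 11 N at the grip when level, where the pad bears with about 16 N
- lever_grip (a point): middle of the lever's round black grip (24 mm diameter, 95 mm long, along the lever), on its axis, 175 mm from the hinge. The point's x axis runs along the lever to the hinge. Level, it is 205 mm above the table; up, about 281 mm
- carton: brown cardboard carton, loose, about 0.5 kg, 100 mm (x) by 150 mm (y), walls 66 mm high, a round gauge in grey foam inside. Origin: centre of its underside; z up. Four flaps, each 50 mm long, hinged at the walls' upper edges, stay where they are left; closed, its top is 72 mm above the table. It starts beside the fence, to the left of the press, at most 0.2 rad askew to it
- flap_left (a joint): flap on the carton's +y (left) end, 92 mm wide, hinge at z = 66 mm on the end wall: 0 = folded flat, 1.57 = standing upright, more = leaning outward, rad; it moves under less than 1 N
- flap_right (a joint): the like flap on the -y (right) end
- flap_front (a joint): long flap on the carton's -x side, 148 mm wide, hinge at z = 69 mm on the front wall, same sense; folded flat it lies over the end flaps
- flap_back (a joint): the like long flap on the +x side; the two long flaps meet in the middle
- flap_left_edge (a point): middle of the free edge of flap_left
- flap_right_edge (a point): middle of the free edge of flap_right
- flap_front_edge (a point): middle of the free edge of flap_front
- flap_back_edge (a point): middle of the free edge of flap_back
- pad: the sprung pad itself, moving with the ram (its origin is 98 mm below its underside: use pad_face)
- brass_adapter: brass threaded adapter standing on the table, 27 mm across, 42 mm tall, origin under its centre; to be left alone
- long_adapter: steel threaded adapter standing on the table, 34 mm across, 52 mm tall, origin under its centre; to be left alone
- ribbed_nut: ribbed round coupling nut, 36 mm across, 18 mm high, origin under its centre; to be left alone
- tee: steel tee fitting lying on the table, 44 x 64 x 26 mm, origin under its centre; to be left alone

How it is judged (in metres and radians):
On the way, in this order (a step that is already met when the one before it is completed fails the run):
1. both end flaps are folded down while the long flaps still stand open (value of joint each of flap_left, flap_right below 0.4 rad and value of joint each of flap_front, flap_back above 0.9 rad), for 0.1 s.
2. all four flaps are folded down (value of joint each of flap_left, flap_right, flap_front, flap_back below 0.4 rad), for 0.1 s.
3. the closed carton sits square against fence and stop under the pad (x of carton in the frame of press between -0.008 and 0.008 m and y of carton in the frame of press between -0.008 and 0.008 m and angle between the x axis of carton and the x axis of press, either way round below 0.08 rad), for 0.1 s.
4. the lever has been held level, pad on the carton, for two seconds (value of joint lever between 0.39 and 0.51 rad and contact force between pad and carton above 7 N), for 2 s.
At the end, for the whole second after the job is handed in: At the end the robot is still pushing the press lever and holds it level within 0.06 rad (about 10 mm at the grip), the pad bears on the carton with 7 to 30 N, all four flaps lie flat within 0.12 rad, and the carton stands upright within 8 mm and 0.08 rad of square against fence and stop (all of step 3 and all of step 4 and contact force between pad and carton below 30 N and contact force between any of the fingers, the arm and press above 4 N and value of joint each of flap_left, flap_right, flap_front, flap_back below 0.12 rad and angle between carton's own z axis and vertical below 0.05 rad); the arm keeps its last pose, push and grip.
It fails at once if a loose fitting was moved by more than 30 mm (distance of any of brass_adapter, long_adapter, ribbed_nut, tee from where it was at the start of the episode above 0.03 m).
It fails at once if the carton was tipped over (angle between carton's own z axis and vertical above 0.35 rad).
It also fails if it takes over 72 s, if anything falls off the work surface, if the arm or the gripper's body presses on something with over 40 N, if the wrist force passes 120 N, or if a joint passes its speed limit or range.

### The arm

A 6-joint arm with a two-finger parallel gripper is mounted at the origin on a cart in front of the work surface, level with it; the furniture and walls round the work are solid. World frame = base frame: x ahead of the robot, y to its left, z up, the work surface at z = 0. Lengths are in m, angles in degrees, forces in N, time in s.
With the tool pointing down it reaches from about 0.3 to 0.75 m from the base axis. Payload 8.5 kg.
Tool frame: the origin (TCP) lies at the very end of the fingers, on their centre line; the grasp point (between the pads) lies 19 mm behind it; z points along the fingers, y is the line along which they close (so a half turn about z gives the same grasp; the last joint's range is limited). The gripper opens to 85 mm and grips with 20 to 120 N. Pads are 22 mm wide; open, the fingers measure 114 mm over their backs; the gripper's body (76 mm by 85 mm) begins 54 mm behind the grasp point. The pads swing forward as they close: fully open they stand 13 mm farther back than shut.
Start: joints at [-85.044, 21.807, 74.336, -0, 83.858, -12.336], TCP at [0.163, -0.525, 0.231] pointing down, gripper open.
Joint ranges: [-178.18, 178.18], [-50.72, 133.34], [12.68, 142.11], [-81.47, 261.47], [9.98, 163.14], [-165.26, 165.26]. Speed limits (degrees/s): [136.94, 136.94, 180, 180, 180, 180].

### API

Orientations are given as a 3x3 rotation matrix whose columns are the frame's x, y, z axes.
In Python, from rig import observe, cams, ticket gives the robot as it stands.
- The arm moves only by the tool move_arm, never from a script. Its arguments are lists of equal length, an entry for each row: "jaw": the finger opening in cm, from 0 to 8.54; "dp": the shift along the tool's x, y, z in cm, a list of three; "turn": the turn, a rotation vector about the tool's x, y, z in rad, a list of three. In form: {"jaw": [jaw, ...], "dp": [[tx, ty, tz], ...], "turn": [[wx, wy, wz], ...]}. A call has 1 to 12 rows; each row shifts and turns the commanded pose from where the row before left it, along the tool's axes as they then stand; what a row does not reach is not made up. A row lasts 1/12 s, in which the tool goes at most 41.7 mm and 7.16 degrees, less where a joint would pass 70% of its speed; a pose out of reach is approached as far as the arm can. A call is refused whole if a number of a shift passes 4.17 or a number of a turn 0.125, either way. A call with a gripper value outside its range is refused whole. The fingers move at their own pace and stop on an object; "force" is the grip in N (left out, the last holds). Time passes only in rows, so rows that do not move let the fingers close. It gives the time, the measured TCP pose, the force, the opening and the grip force at its end, in the units of the state.
- observe(): the state, without advancing time (a new reading comes with each control period).
- cams.get_image(name): name is "side" or "top"; returns (picture, depth): 384x512x3 uint8, red, green, blue; 384x512 float32, m along the optical axis (not along the pixel's ray), 0 where there is no reading.
- cams.calibration(name): a dict with "vertical_fov" (degrees; the focal length in pixels is half the picture's height over the tangent of half this angle, whatever the lens; pixels are square), "cx", "cy" (the principal point, pixels), "k1" (the pictures are not rectified: a ray, as slopes to the right and down, at radius r is drawn at 1 + k1 r^2 times it, then the intrinsics apply), "view" (4x4, takes a point from world to camera coordinates). Camera axes: x right, y up, looking along -z (the intrinsics and any distortion apply to the point x, -y, -z); pixel columns grow to the right and rows downward; lengths in m; the calibration is good to about 2 mm. A picture is of the moment at which its call begins. calibration takes no time and is no camera call.
- ticket.close_job(): hands the job in; it is judged then, once.
Trained networks look in the newest picture that a camera, given by its name, has taken for a name from the list of things; names that differ only in an ending like _2 or _b are one class to them, and where a whole thing is asked for, a point or a joint stands for the part that bears it (a point fixed in the world has none). Each returns a list of dicts, best first, with "p" (0 to 1); they miss things now and then, are a little off and sometimes report something else, mostly with a low value. They report only what shows in the picture. A call takes as long as a camera call.
- cams.spot_in(camera, query): "box" ([centre column, centre row, width, height] as shares, 0 to 1, of the picture: columns of its width, rows of its height, round what is visible of it).
- cams.outline_of(camera, query): "mask" (384x512 bool, what is visible of it) and "box" ([centre column, centre row, width, height] as shares, 0 to 1, of the picture: columns of its width, rows of its height, round what is visible of it).
- cams.mark_of(camera, query): "location" ([column, row] as shares, 0 to 1, of the picture: columns of its width, rows of its height: a listed point, or the origin of a listed thing).
The state is a dict: "time_s": time; "q": joint angles; "qvel": joint speeds; "joint_efforts": joint torques, N m; "position": TCP position; "tool_rot": TCP orientation; "ft_force": force on the tool from outside, world axes, zero at the start; "wrist_torque": the same for the moment, N m; "grip_width": finger opening in m; "gripper_force": force on a finger pad.
Only numpy, scipy, OpenCV 4.12 (cv2) and the standard library are available. Lean on these libraries where they do the work, as an engineer would, in place of code of your own. Each camera call takes 0.05 s, during which the arm holds its last target. There are 200 camera calls.

## Working session

There is one attempt and no reset: what is moved stays moved. The work goes in short steps, Python scripts to look and compute and a tool call to move; the robot and the scene stay as the last step left them, time stands still between calls to the robot, and variables do not carry over. Pictures are saved under pics/ and viewed, at most 10 in all, crops included, and the job is handed in when it is done.

Besides the shell and the picture viewer there is one more tool, called after "Call:" as name(argument=value, ...) on one line, values as JSON. move_arm: Moves the arm, as the interface text tells. Its arguments: {"type":"object","properties":{"jaw":{"type":"array","items":{"type":"number"}},"dp":{"type":"array","items":{"type":"array","items":{"type":"number"}}},"turn":{"type":"array","items":{"type":"array","items":{"type":"number"}}},"force":{"type":"number"}},"required":["jaw","dp","turn"]}

```bash
ls; mkdir -p pics; cat > h.py <<'E'
import numpy as np, cv2
from rig import observe, cams, ticket
def cal(n):
    c=cams.calibration(n); f=192/np.tan(np.radians(c["vertical_fov"])/2)
    return f,c["cx"],c["cy"],c["k1"],np.array(c["view"])
def ray(n,u,v):
    f,cx,cy,k,V=cal(n); d=np.array([(u-cx)/f,(v-cy)/f]); s=d.copy()
    for _ in range(20): s=d/(1+k*(s@s))
    R=V[:3,:3]; t=V[:3,3]; return -R.T@t, R.T@np.array([s[0],-s[1],-1.])
def at_depth(n,u,v,z): o,d=ray(n,u,v); return o+d*z
def at_height(n,u,v,h): o,d=ray(n,u,v); return o+d*(h-o[2])/d[2]
def proj(n,p):
    f,cx,cy,k,V=cal(n); q=V[:3,:3]@np.array(p)+V[:3,3]; s=np.array([q[0],-q[1]])/-q[2]
    s=s*(1+k*(s@s)); return f*s[0]+cx,f*s[1]+cy
def cloud(n,dep):
    f,cx,cy,k,V=cal(n); vv,uu=np.mgrid[:384,:512]; d=np.stack([(uu-cx)/f,(vv-cy)/f],-1); s=d.copy()
    for _ in range(20): s=d/(1+k*(s**2).sum(-1,keepdims=True))
    q=np.dstack([s[...,0]*dep,-s[...,1]*dep,-dep]); return (q-V[:3,3])@V[:3,:3]
def snap(n,name=None):
    im,d=cams.get_image(n)
    if name: cv2.imwrite(f"pics/{name}.png",im[...,::-1])
    return im,d
def st():
    o=observe(); print(round(o["time_s"],2),np.round(o["position"],4),np.round(o["tool_rot"],3).tolist(),np.round(o["ft_force"],1),np.round(o["q"],1))
E
python3 - <<'E'
from h import *
ims=[snap(n)[0] for n in("top","side")]
cv2.imwrite("pics/a_top.png",ims[0][...,::-1]);cv2.imwrite("pics/a_side.png",ims[1][...,::-1])
for n in("top","side"):
    print(n,np.round(ray(n,256,192),2).tolist())
    for q in["press","fence_face","stop_face","pad_face","lever_grip","carton","flap_left_edge","flap_right_edge","flap_front_edge","flap_back_edge","brass_adapter","long_adapter","ribbed_nut","tee"]:
        r=cams.mark_of(n,q)[:1]
        for a in r: print(q,round(a["p"],2),np.round(np.array(a["location"])*[512,384],1))
st()
E
```

```text
pics
top [[0.4, 0.05, 1.26], [0.11, -0.02, -0.99]]
press 0.92 [324.9 193.3]
fence_face 0.92 [288.3 175.5]
stop_face 0.97 [349.8 189.9]
pad_face 0.75 [328.  191.4]
lever_grip 0.58 [343.7 213.4]
carton 0.84 [254.6 199.4]
flap_left_edge 0.74 [328.7 196.2]
flap_right_edge 0.65 [289.6 192.6]
flap_front_edge 0.63 [256.7 217.8]
flap_back_edge 0.73 [260.  170.1]
brass_adapter 0.69 [291.4 194.8]
long_adapter 0.53 [152.6 201.4]
ribbed_nut 0.55 [158.1 226.2]
tee 0.67 [349.4 189.7]
side [[0.29, 0.76, 0.71], [0.24, -0.78, -0.57]]
press 0.73 [273.4 195.1]
stop_face 0.57 [277.7 180.5]
pad_face 0.77 [272.8 174.9]
lever_grip 0.59 [273.6 199.5]
carton 0.73 [191.4 325.8]
flap_left_edge 0.58 [250.3 226.1]
flap_right_edge 0.81 [265.8 193.7]
flap_front_edge 0.51 [244.5 332.8]
flap_back_edge 0.82 [230.5 204.1]
brass_adapter 0.49 [244.1 333.1]
long_adapter 0.51 [213.9 339.6]
ribbed_nut 0.48 [246.5 347.3]
tee 0.67 [257.4 240.8]
1.5 [ 0.1635 -0.5251  0.2313] [[0.955, 0.297, 0.0], [0.297, -0.955, 0.0], [0.0, -0.0, -1.0]] [-0.1  0.   0.2] [-85.   21.8  74.3   0.   83.9 -12.3]
```

View pics/a_top.png

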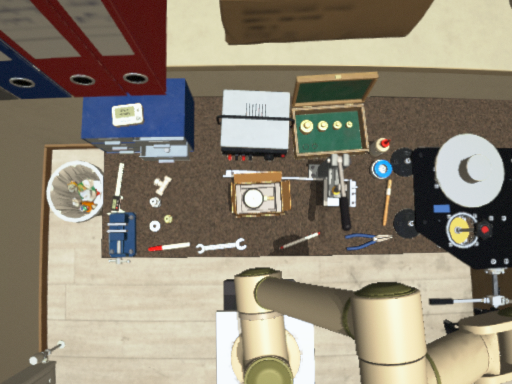

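View pics/a_side.png

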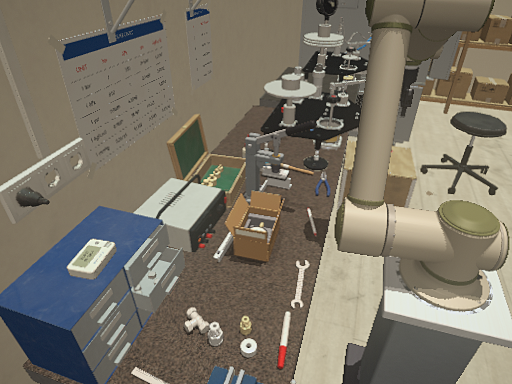

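The top view shows the carton at about (259,196), the press ram at about (330,190) with its lever towards (346,215), the fence from 225 to 325 in row 175, and the fittings far left at about (155-168,185-225). In the side view the carton is at about (256,225). The right-hand items (the blue pliers and so on) are clear of the work.

```bash
python3 - <<'E'
from h import *
im,d=snap("top"); P=cloud("top",d); np.save("P.npy",P); np.save("im.npy",im)
c=im[140:250,205:385,::-1]; cv2.imwrite("pics/b.png",cv2.resize(c,None,fx=4.4,fy=4.4,interpolation=cv2.INTER_CUBIC))
for n,u,v,h in[("pressorigin",324.9,193.3,0),("fence",288.3,175.5,.011),("stop",349.8,189.9,.022),("pad",328,191.4,.098),("grip",343.7,213.4,.281),("carton",254.6,199.4,0),("front_edge",256.7,217.8,.11),("back_edge",260,170.1,.11)]:
    print(n,np.round(at_height("top",u,v,h),3),np.round(P[int(v),int(u)],3))
def fit(m,lab):
    p=P[m]; print(lab,m.sum(),np.round(p.mean(0),3)); return p
ys,xs=np.mgrid[:384,:512]
A=(xs>205)&(xs<385)&(ys>140)&(ys<250)
X,Y,Z=P[...,0],P[...,1],P[...,2]
# height map coarse
for v in range(165,245,4):
    print(v,' '.join('%3d'%(1000*Z[v,u]) for u in range(220,372,4)))
print(np.round([P[165,220],P[241,368]],3))
for q in["press","carton","lever_grip"]:
    for a in cams.outline_of("top",q)[:1]:
        m=a["mask"]; print(q,a["p"],m.sum(),np.round(np.array(a["box"])*[512,384,512,384],1))
        np.save("m_%s.npy"%q,m)
E
```

```text
pressorigin [ 0.531 -0.209  0.   ] [ 0.52  -0.183  0.112]
fence [ 0.59  -0.086  0.011] [ 0.593 -0.086  0.002]
stop [ 0.539 -0.288  0.022] [ 0.541 -0.283  0.029]
pad [ 0.526 -0.198  0.098] [ 0.52  -0.183  0.169]
grip [ 0.449 -0.199  0.281] [ 0.45  -0.195  0.29 ]
carton [0.513 0.027 0.   ] [0.51  0.03  0.046]
front_edge [0.448 0.023 0.11 ] [ 0.455  0.023 -0.003]
back_edge [0.593 0.011 0.11 ] [ 0.612  0.007 -0.001]
165   4   3  -1   5  -1   3   4   0   2  -2   0   3   2   2   1  -2  -1   0  -2   1   4  -2  -1  12  10  56 123 181 224 224 226 229 223   0  -1   1   0   4
169   0  -2   0   3  -3   2   1  -2   0  -2   0   0   3   0   2   0   2   1   2   0  -1   0   0   8  11  55 123 169 171 169 230 167   0   3  -4   6   0   3
173  -4   2   1   8  -4   7 109 106 110 109 112 109 110 105 100 105   2   0   1   2   0  -5  -1  11   3  56  95 164 172 170 234   2   2   0  -1  -6   1   1
177   0  13  17  14  98 100  96  93  96  94  91  92  88  86  92  88  -4   0   0  -1  -3   0   3  12  11   9  13 167 172 172 240   0   2   3  -1   2   0  -5
181   0   5  -1   0  79  75  82  76  78  78  72  80  70  67 
[... 1919 characters left out ...]
3  -4   1   0   0   1   0 299 303   1   2  -6   1   1
233   0   0   2   1   0  -2   1  -1  -2   2   1   0  -1  -3   0   0   1  -2   0  -1  -1   1   0  -3  10   0   4  -1   0  -3   0   1   0   2   9   5  -7   2
237   0  -1  -1  -1   2  -4   1  -1   0   1   3   3   0  -4   2   0   2   0  -2  -1   1   9  10  -2   0   5   0   2   0   1   0   3  10  -2   1   2  -2  10
241  -3  -5   0  -3   8   0  -2   0  -1   0   1  -1   1  -4   0   1  -1  -5   1  11   0   0   0   1   2   4   0  -1   1   0  -1  -1   0   0   3  -4   0   0
[[ 0.629  0.141  0.005]
 [ 0.369 -0.349  0.   ]]
press 0.73 1878 [290.1 193.  129.4  74.5]
carton 0.64 2463 [260.3 194.4  60.   42.4]
lever_grip 0.6 481 [342.  193.   16.4  75.2]
```

View pics/b.png

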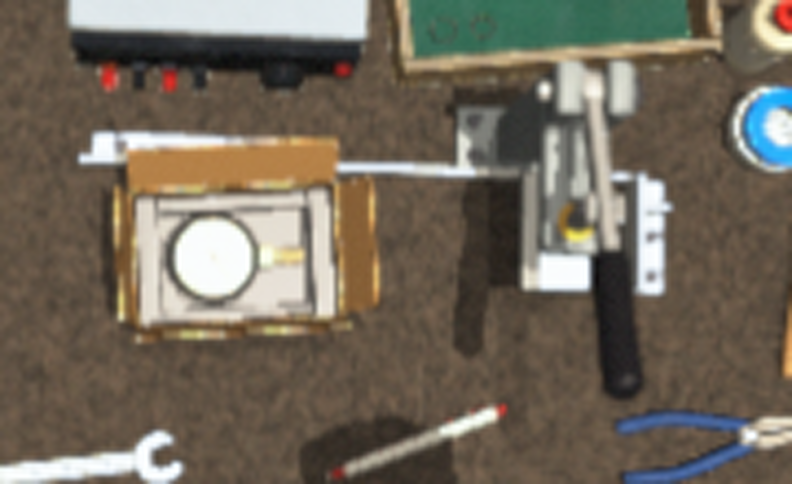

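```bash
cat > m.py <<'E'
from h import *
P=np.load("P.npy"); im=np.load("im.npy").astype(int); X,Y,Z=P[...,0],P[...,1],P[...,2]
ys,xs=np.mgrid[:384,:512]
def box(a,b,c,d): return (xs>=a)&(xs<=b)&(ys>=c)&(ys<=d)
lev=box(335,352,160,232)&(Z>238)&(Z<.4)|(box(335,352,180,232)&(Z>.238)&(Z<.33))
p=P[lev&(Z>.238)]; k=np.polyfit(p[:,0],p[:,1],1); print("lever y=",k,"ang of press x axis (lever)",np.arctan(k[0]), "xr",p[:,0].min(),p[:,0].max())
w=im.min(-1)
fe=(w>150)&box(222,232,170,180)|(w>150)&box(283,322,172,183)
pts=np.array([at_height("top",u,v,.022) for v,u in zip(*np.where(fe))]); k2=np.polyfit(pts[:,1],pts[:,0],1); r=pts[:,0]-np.polyval(k2,pts[:,1]); print("fence top x=",k2,len(pts),"resid",np.percentile(r,[3,50,97]), "y",pts[:,1].min(),pts[:,1].max())
pad=box(322,342,180,208)&(Z>.1)&(Z<.122); q=P[pad]; print("pad",len(q),q.min(0),q.max(0),np.percentile(q,[3,97],0))
br=(im[...,0]-im[...,2]>35)
def plane(m,lab,h,ax):
    q=P[m&br]; q=q[q[:,2]<.13]
    # ax coordinate as function of other & z
    o=1-ax; A=np.c_[q[:,o],q[:,2],np.ones(len(q))]; c,*_=np.linalg.lstsq(A,q[:,ax],rcond=None)
    r=q[:,ax]-A@c; g=abs(r)<.004; c,*_=np.linalg.lstsq(A[g],q[g,ax],rcond=None)
    print(lab,len(q),g.sum(),"hinge: %s=%.4f + %.4f*%s"%("xy"[ax],c[1]*h+c[2],c[0],"xy"[o]),"slope d/dz %.2f"%c[1],"flapang",np.pi/2+np.arctan(abs(c[1])),"zmax",np.percentile(q[:,2],[2,98]), "other range",np.percentile(q[:,o],[1,99]))
plane(box(236,281,173,182)&(Z>.07),"back",.069,0)
plane(box(282,292,182,209)&(Z>.06),"right",.066,1)
for m,l in((box(230,235,183,214)&(Z>.09),"left"),(box(234,286,210,220)&(Z>.07),"front")):
    q=P[m&br]; print(l,len(q),np.round(np.percentile(q,[3,50,97],0),3))
E
python3 m.py
```

```text
lever y= [-0.05780776 -0.1731942 ] ang of press x axis (lever) -0.057743496715344615 xr 0.4062589030717681 0.5420406886134715
fence top x= [0.06158379 0.59026318] 142 resid [-0.00830803 -0.00156109  0.015594  ] y -0.17269314680168407 0.12985589097986572
pad 200 [ 0.48084451 -0.22663595  0.10042717] [ 0.5604589  -0.17920766  0.11699067] [[ 0.48301262 -0.22490856  0.10233596]
 [ 0.55735434 -0.18083389  0.11505569]]
back 414 407 hinge: x=0.5625 + -0.0407*y slope d/dz 0.54 flapang 2.0670523884363687 zmax [0.07082725 0.11129005] other range [-0.05353854  0.08501469]
right 235 234 hinge: y=-0.0792 + 0.0429*x slope d/dz -0.42 flapang 1.9719343548242798 zmax [0.06629335 0.11232557] other range [0.47384725 0.5584637 ]
left 66 [[0.466 0.094 0.092]
 [0.51  0.097 0.109]
 [0.551 0.1   0.119]]
front 148 [[ 0.452 -0.058  0.072]
 [ 0.458  0.015  0.1  ]
 [ 0.471  0.09   0.119]]
```

Call:
move_arm(jaw=[0, 0, 0, 0, 0, 0, 0, 0, 0, 0], dp=[[0, 0, 0], [0, 0, 0], [0, 0, 0], [0, 0, 0], [0, 0, 0], [0, 0, 0], [0, 0, 0], [0, 0, 0], [0, 0, 0], [0, 0, 0]], turn=[[0, 0, -0.121], [0, 0, -0.121], [0, 0, -0.121], [0, 0, -0.121], [0, 0, -0.121], [0, 0, -0.121], [0, 0, -0.121], [0, 0, -0.121], [0, 0, -0.121], [0, 0, -0.121]])

```text
time_s: 2.53
position: [0.1635, -0.5251, 0.2313]
tool_rot: [[0.053, 0.999, 0.0], [0.999, -0.053, -0.0], [-0.0, 0.0, -1.0]]
ft_force: [0.2, -0.4, 0.3]
grip_width: 0.0005
gripper_force: 0.0
```

Call:
move_arm(jaw=[0, 0, 0, 0, 0, 0, 0, 0, 0, 0, 0, 0], dp=[[3.69, 0.98, 0], [3.69, 0.98, 0], [3.69, 0.98, 0], [3.69, 0.98, 0], [3.69, 0.98, 0], [3.69, 0.98, 0], [3.69, 0.98, 0], [3.69, 0.98, 0], [3.69, 0.98, 0], [3.69, 0.98, 0], [3.69, 0.98, 0], [3.69, 0.98, 0]], turn=[[0, 0, 0], [0, 0, 0], [0, 0, 0], [0, 0, 0], [0, 0, 0], [0, 0, 0], [0, 0, 0], [0, 0, 0], [0, 0, 0], [0, 0, 0], [0, 0, 0], [0, 0, 0]])

```text
time_s: 3.53
position: [0.307, -0.0883, 0.2316]
tool_rot: [[0.06, 0.998, 0.001], [0.998, -0.06, -0.001], [-0.001, 0.001, -1.0]]
ft_force: [0.9, -0.0, 0.0]
grip_width: 0.0
gripper_force: 0.0
```

```bash
cat >> h.py <<'E'
O=np.array([.521,-.203]); PH=-.06
def pp():
    o=observe(); p=np.array(o["position"]); c,s=np.cos(PH),np.sin(PH); d=p[:2]-O
    R=np.array(o["tool_rot"]); print("t",round(o["time_s"],2),"press xyz",np.round([c*d[0]+s*d[1],-s*d[0]+c*d[1],p[2]],4),"yaw",round(np.degrees(np.arctan2(R[1,0],R[0,0]))-86.56,2),"F",np.round(o["ft_force"],1),"w",round(o["grip_width"],3))
E
python3 -c "from h import *;pp();st()"
```

```text
t 3.53 press xyz [-0.2205  0.1017  0.2316] yaw 0.02 F [ 0.9 -0.   0. ] w 0.0
3.53 [ 0.307  -0.0883  0.2316] [[0.06, 0.998, 0.001], [0.998, -0.06, -0.001], [-0.001, 0.001, -1.0]] [ 0.9 -0.   0. ] [-37.6  -2.4 105.1   0.   77.2 -34.2]
```

```bash
python3 - <<'E'
from h import *
a,_=snap("top"); b,_=snap("side")
c=np.hstack([cv2.resize(a[120:384,150:450],(400,352)),cv2.resize(b[0:330,180:512],(400,398))[:352]])
cv2.imwrite("pics/c.png",c[...,::-1])
E
```

```text
(no output)
```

View pics/c.png

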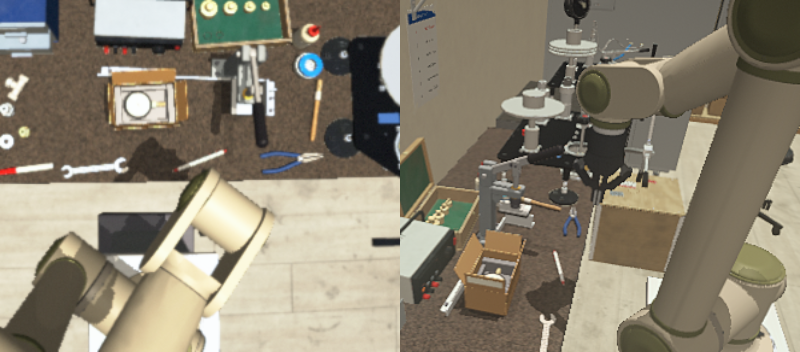

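The arm is now in front of the carton. Its wrist housing sits to the right of the tool, at about (230,215) in the left half, so I check its height against the lever.

```bash
python3 - <<'E'
from h import *
a,d=snap("top");P=cloud("top",d); Z=P[...,2]
for v in range(245,300,6): print(v,[tuple(int(1000*t) for t in P[v,u]) for u in range(290,362,8)])
b,d=snap("side");P=cloud("side",d)
for v in range(40,180,10): print(v,[tuple(int(1000*t) for t in P[v,u]) for u in range(325,425,14)])
E
```

```text
245 [(361, -87, 1), (360, -114, -2), (377, -64, 501), (359, -166, 1), (359, -193, 1), (358, -220, -2), (358, -246, 1), (357, -274, 0), (356, -301, -2)]
251 [(341, -86, 3), (366, -48, 501), (366, -61, 523), (339, -166, 0), (339, -192, 0), (339, -218, 4), (338, -246, 0), (337, -274, -2), (336, -301, -4)]
257 [(353, -33, 488), (355, -45, 519), (355, -60, 526), (354, -77, 515), (269, -335, -744), (267, -381, -761), (267, -423, -755), (266, -465, -752), (265, -508, -750)]
263 [(343, -30, 513), (345, -43, 534), (344, -59, 532), (343, -75, 524), (342, -92, 517), (237, -378, -750), (237, -419, -741), (235, -464, -753), (233, -508, -756)]
269 [(333, -29, 523), (334, -43, 537), (333, -59, 531), (332, -74, 530), (332, -90, 524), (330, -108, 515), (205, -419, -745), (204, -460, -741), (202, -508, -758)]
275 [(323, -27, 538), (323, -42, 539), (321, -59, 530), (321, -74, 530), (320, -90, 528), (320, -106, 523), (318, -123, 515), (315, -146, 490), (172, -503, -744)]
281 [(312, -27, 540), (310, -44, 523), (310, -59, 526), (310, -73, 532), (310, -89, 531), (309, -105, 528), (308, -122, 522), (306, -1
[... 1897 characters left out ...]
04, -569), (190, -705, 87), (-22, -2210, -538), (-134, -2222, -526), (-347, -2814, -753)]
140 [(407, -564, 72), (328, -75, 314), (293, -66, 324), (259, -83, 321), (175, -789, 3), (-42, -2217, -633), (-205, -2559, -767), (-327, -2558, -747)]
150 [(406, -617, 0), (324, -85, 281), (289, -85, 287), (202, -1426, -373), (187, -518, 86), (22, -1493, -377), (-66, -1512, -371), (-311, -2343, -748)]
160 [(391, -500, 15), (320, -80, 254), (280, -1248, -367), (196, -1278, -368), (111, -1301, -365), (25, -1343, -373), (-59, -1364, -369), (175, 204, 433)]
170 [(381, -443, 3), (329, -467, 0), (270, -1147, -380), (190, -1146, -364), (108, -1186, -372), (28, -1205, -368), (-55, -1244, -374), (173, 214, 421)]
```

Call:
move_arm(jaw=[0, 0, 0, 0, 0, 0, 0, 0, 0, 0], dp=[[0, 0, 0], [0, 0, 0], [0, 0, 0], [0, 0, 0], [-0.21, 3.43, 0.1], [-0.21, 3.43, 0.1], [-0.21, 3.43, 0.1], [-0.21, 3.43, 0.1], [-0.21, 3.43, 0.1], [-0.21, 3.43, 0.1]], turn=[[0, -0.109, 0], [0, -0.109, 0], [0, -0.109, 0], [0, -0.109, 0], [0, 0, 0], [0, 0, 0], [0, 0, 0], [0, 0, 0], [0, 0, 0], [0, 0, 0]])

```text
time_s: 4.57
position: [0.513, -0.1186, 0.2308]
tool_rot: [[0.056, 0.998, -0.027], [0.905, -0.062, -0.422], [-0.422, -0.001, -0.906]]
ft_force: [0.1, -0.3, 0.2]
grip_width: 0.0001
gripper_force: 0.0
```

Call:
move_arm(jaw=[0, 0, 0, 0, 0, 0], dp=[[1.16, 0, 2.48], [1.16, 0, 2.48], [1.16, 0, 2.48], [1.16, 0, 2.48], [1.16, 0, 2.48], [0, 0, 0]], turn=[[0, 0, 0], [0, 0, 0], [0, 0, 0], [0, 0, 0], [0, 0, 0], [0, 0, 0]])

```text
time_s: 5.07
position: [0.5092, -0.1176, 0.0897]
tool_rot: [[0.053, 0.998, -0.034], [0.906, -0.063, -0.419], [-0.421, -0.009, -0.907]]
ft_force: [-0.5, -0.1, -0.7]
grip_width: 0.0004
gripper_force: 0.0
```

```bash
python3 - <<'E'
from h import *
pp();st()
b,d=snap("side"); cv2.imwrite("pics/d.png",cv2.resize(b[90:290,170:430],None,fx=3,fy=3)[...,::-1])
E
```

```text
t 5.07 press xyz [-0.0169  0.0845  0.0897] yaw 0.09 F [-0.5 -0.1 -0.7] w 0.0
5.07 [ 0.5092 -0.1176  0.0897] [[0.053, 0.998, -0.034], [0.906, -0.063, -0.419], [-0.421, -0.009, -0.907]] [-0.5 -0.1 -0.7] [-14.2  29.4  93.  -29.6  57.    5.6]
```

View pics/d.png

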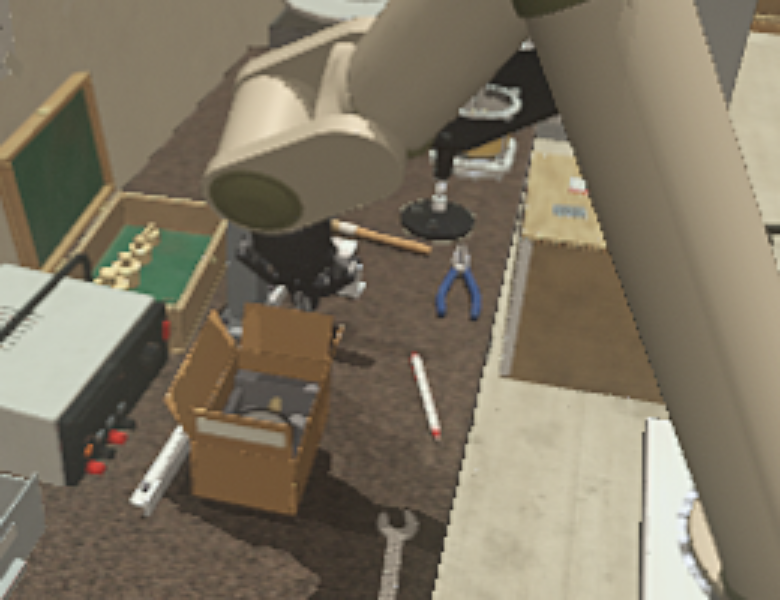

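The finger stands just outside the right flap (250-330, 310-350 in this crop), so I push the flap in and down.

Call:
move_arm(jaw=[0, 0, 0, 0, 0, 0, 0, 0, 0, 0], dp=[[1.5, 0, -0.7], [1.5, 0, -0.7], [1.5, 0, -0.7], [1.5, 0, -0.7], [1.5, 0, -0.7], [1.5, 0, -0.7], [0.34, 0, 0.73], [0.34, 0, 0.73], [0, 0, 0], [0, 0, 0]], turn=[[0, 0, 0], [0, 0, 0], [0, 0, 0], [0, 0, 0], [0, 0, 0], [0, 0, 0], [0, 0, 0], [0, 0, 0], [0, 0, 0], [0, 0, 0]])

```text
time_s: 5.95
position: [0.5177, -0.0179, 0.0788]
tool_rot: [[0.055, 0.998, -0.025], [0.905, -0.06, -0.422], [-0.423, 0.0, -0.906]]
ft_force: [0.7, -0.6, 0.1]
grip_width: 0.0002
gripper_force: 0.0
```

```bash
python3 - <<'E'
from h import *
pp()
E
```

```text
t 5.95 press xyz [-0.0144  0.1846  0.0788] yaw -0.01 F [ 0.7 -0.6  0.1] w 0.0
```

Call:
move_arm(jaw=[0, 0, 0, 0, 0, 0, 0, 0, 0, 0, 0, 0], dp=[[0.25, 0, 0.54], [0, 0, 0], [-1.27, 0, -2.72], [-1.27, 0, -2.72], [-1.27, 0, -2.72], [3.51, -0.4, -1.64], [3.51, -0.4, -1.64], [3.51, -0.4, -1.64], [3.51, -0.4, -1.64], [1.59, 0, 3.4], [1.59, 0, 3.4], [0, 0, 0]], turn=[[0, 0, 0], [0, 0, 0], [0, 0, 0], [0, 0, 0], [0, 0, 0], [0, 0, 0], [0, 0, 0], [0, 0, 0], [0, 0, 0], [0, 0, 0], [0, 0, 0], [0, 0, 0]])

```text
time_s: 6.95
position: [0.5077, 0.1386, 0.0821]
tool_rot: [[0.048, 0.998, -0.034], [0.904, -0.058, -0.423], [-0.425, -0.011, -0.905]]
ft_force: [-1.4, -0.3, -2.4]
grip_width: -0.0002
gripper_force: 0.0
```

```bash
python3 - <<'E'
from h import *
pp()
im,d=snap("top"); P=cloud("top",d); Z=P[...,2]
for v in range(169,222,4): print(v,' '.join('%3d'%(1000*Z[v,u]) for u in range(212,300,4)))
E
```

```text
t 6.95 press xyz [-0.0338  0.3402  0.0821] yaw 0.37 F [-1.4 -0.3 -2.4] w -0.0
169   0  -4   1   0  -2   3   3   0   0  -1  -1  -1  -1   1  -1   0   0   1   3   0   7  -3
173   0  -2  -2   1   2   8   8 107 114 114 111 109 109 110 108 106 104 104   0  -3  -3   2
177   0  -4   0  10  17  20  96  93  91  95  96  90  90  90  94  86  85  88   0   0   0   0
181 147   0  -1   2   0   2  75  78  76  77  75  76  72  73  68  65  76  65  -1   1   0  -3
185 147   1   0   1   3 102  41  45  30  32  30  28  31  32  67  68  67  69   3   1  -2   2
189 139   2   3  -3  -3 108  44  46  13   9  44  44  10   9  66  71  68  68   0   2  -2   0
193 159   1   0  -1   0 109  34  42  10  40  41  40  47  11  71  67  70  67  -1   4   0  -1
197 122 120  90  -1   0 112  53  42  46  42  40  43  40  31  69  67  65  71   0  -1   0  -3
201 155 1258  97  -1   0 112  64  44  40  40  45  44  41  10  66  71  68  71   0   1  -2  -3
205 134  -4   0   1   0 112  65  39  12  38  42  45  42   6  69  71  68  66   0   2   3   3
209 137   1  -1  -3   1 112  68  41  12  11  12  10  13  10  64  69  68  66  -2  -3   1  -3
213   3   1   3   0   0 1258  65  47  30  32  65  66  74  71  81  82  86  92  97   2   0   0
217  -3   1   3   6  -3   3 117   4   1   1   0   1   0  -2   1  -2  -7   0   5   2  -1  -7
221  -1   2   0   3   2   1   1   0   1   0   0   0   0   0   0  -2   0  -2   1   0   0  -3
```

Call:
move_arm(jaw=[0, 0, 0, 0, 0, 0, 0, 0, 0, 0, 0, 0], dp=[[-0.42, 0, -0.91], [-1.36, 0, 0.63], [-1.36, 0, 0.63], [-1.36, 0, 0.63], [-1.36, 0, 0.63], [-1.36, 0, 0.63], [-1.36, 0, 0.63], [0.34, 0, 0.73], [0.34, 0, 0.73], [0.17, 0, 0.36], [0, 0, 0], [0, 0, 0]], turn=[[0, 0, 0], [0, 0, 0], [0, 0, 0], [0, 0, 0], [0, 0, 0], [0, 0, 0], [0, 0, 0], [0, 0, 0], [0, 0, 0], [0, 0, 0], [0, 0, 0], [0, 0, 0]])

```text
time_s: 8.0
position: [0.5055, 0.0497, 0.0777]
tool_rot: [[0.053, 0.998, -0.025], [0.905, -0.058, -0.422], [-0.422, -0.0, -0.906]]
ft_force: [0.1, 0.6, 0.3]
grip_width: -0.0001
gripper_force: 0.0
```

```bash
python3 - <<'E'
from h import *
pp()
im,d=snap("top"); P=cloud("top",d); Z=P[...,2]
for v in range(169,222,4): print(v,' '.join('%3d'%(1000*Z[v,u]) for u in range(212,300,4)))
E
```

```text
t 8.0 press xyz [-0.0307  0.2513  0.0777] yaw 0.1 F [0.1 0.6 0.3] w -0.0
169 360 355 343 311  -1   0  -2   0   5   0  -1   0  -1  -1  -2   6  -1  -3   0   4   0  -4
173 372 362 353 341   0   8   2 112 115 106 104 114 107 107 109 108 106 104   0   4  -1  -2
177 374 367 359 353 332 160 1258 162  97  92  94  94  89  90  86  88  90  87   1   0  -3   0
181 382 370 365 355 338  -1 166 159  77  77  75  69  70  70  75  72  69  65   3  -2   3   0
185 384 381 368 359 347 326 177 146  74  75  32  34  35  33  68  68  65  64   2   0   0   4
189 393 389 371 359 345 328 228 124 134  73  44  44   8  10  68  68  65  70   0   3   4  -2
193 396 398 378 359 343 319 231 175 120  73  43  39  43  13  67  70  68  67   0   2  -3  -2
197 402 402 384 365 346 323 232 154 131  94  42  41  39  34  67  69  70  66  -1   1  -1   4
201 408 405 393 372 351 334 224 169 132 101  44  44  43   7  65  67  71  62   0 1258   0  -1
205 413 413 398 378 361 341 208 130  69  73  41  41  41  15  70  73  70  65   0   3   0  -1
209 417 419 405 388 367 345 170 141 132  76   9  13  13  11  69  71  65  68   0   0  -2  -1
213 419 426 411 394 377 357 157 149  31  31  68  67  72  73  78  83  88  90  95   0   0   2
217 418 424 418 401 382 363 168  -2   4  -2   2  -1   1   1   0   2   0   0   6  -1   1   3
221 413 420 423 406 389 366   0  -1  -4   0  -2   1  -1   0   0   0  -3   1   1   0   4   2
```

Call:
move_arm(jaw=[0, 0, 0, 0, 0, 0, 0, 0, 0, 0, 0, 0], dp=[[0.21, 0, 0.45], [0, 0, 0], [-1.41, 0, -3.02], [-1.41, 0, -3.02], [-1.41, 0, -3.02], [-1.09, -3.13, 0.51], [-1.09, -3.13, 0.51], [-1.09, -3.13, 0.51], [1.71, 0, 3.67], [1.71, 0, 3.67], [0, 0, 0], [0, 0, 0]], turn=[[0, 0, 0], [0, 0, 0], [0, 0, 0], [0, 0, 0], [0, 0, 0], [0, 0, 0], [0, 0, 0], [0, 0, 0], [0, 0, 0], [0, 0, 0], [0, 0, 0], [0, 0, 0]])

```text
time_s: 9.05
position: [0.409, 0.0186, 0.0913]
tool_rot: [[0.052, 0.998, -0.028], [0.905, -0.059, -0.422], [-0.423, -0.004, -0.906]]
ft_force: [-0.4, 0.2, 0.8]
grip_width: -0.0002
gripper_force: 0.0
```

```bash
python3 - <<'E'
from h import *
pp()
im,d=snap("top"); P=cloud("top",d); Z=P[...,2]
for v in range(169,222,4): print(v,' '.join('%3d'%(1000*Z[v,u]) for u in range(212,300,4)))
E
```

```text
t 9.05 press xyz [-0.1251  0.2144  0.0913] yaw 0.17 F [-0.4  0.2  0.8] w -0.0
169   5  -1   0   3   0   2  -4  -2   0   2   2   1  -3  -2   1   2  -3   2   0   0   2  -1
173   0   1   2  -1   2   6   4 106 110 110 110 108 107 106 103 107 106 104   0   6  -1   5
177  -4  -3  -2  12  18  22  93  95  94  94  90  92  92  91  90  90  87  88   2  -1   0   1
181   0   2   2   0   6  -3  78  76  77  71  71  72  75  72  71  70  69  63   0   1   0   0
185   0   4   5   2   1  -3  67  66  66  67  32  32  34  31  69  66  71  65   0  -1  -1   1
189   0  -3  -1   1   1  -1  71  67  74  68  47  44  13   8  65  69  69  65   0  -1  -4   0
193  -1   2  -1   0  -1   1  65  64  67  67  42  40  42  14  70  67  67  73   0  -1   0  -1
197   0   1   1   8  -1   0  69  70  68  67  43  40  44  36  67  70  70  70  -2 1258   0   0
201  -2   1   0   1  -2   0  66  67  68  72  43  44  41  10  70  72  67  66  -1  -1  -4   0
205  -2   0   0 355 359 350  71  67  66  66  39  44  42  12  63  69  66  72  -5   0   2  -2
209  -1  -1 354 371 374 361 350  73 166 172   9  12  12   8  65  67  68  69   0  -4   3  -1
213 348 358 366 382 379 371 364 344 181 177 167  71  72  77  77  83  88  92  94   0   0   0
217 360 366 375 387 383 377 366 351 202 174 172   0  -1   0   4   0   2   1   0   1   0   0
221 366 369 375 396 390 377 373 359 339 226 142 137   2   1  -3   0   1  -1   0  -1   0   0
```

Call:
move_arm(jaw=[0, 0, 0, 0, 0, 0, 0, 0, 0, 0, 0, 0], dp=[[0, 1.5, 0], [0, 1.5, 0], [0, 1.5, 0], [0, 1.5, 0], [0, 1.5, 0], [0, 1.5, 0], [0.34, 0, 0.73], [0.34, 0, 0.73], [0.17, 0, 0.36], [0, 0, 0], [-1.41, 0, -3.02], [-1.41, 0, -3.02]], turn=[[0, 0, 0], [0, 0, 0], [0, 0, 0], [0, 0, 0], [0, 0, 0], [0, 0, 0], [0, 0, 0], [0, 0, 0], [0, 0, 0], [0, 0, 0], [0, 0, 0], [0, 0, 0]])

```text
time_s: 10.1
position: [0.4976, 0.0135, 0.1382]
tool_rot: [[0.051, 0.998, -0.029], [0.905, -0.059, -0.421], [-0.422, -0.005, -0.906]]
ft_force: [0.7, -0.3, 0.9]
grip_width: 0.0004
gripper_force: 0.0
```

```bash
python3 - <<'E'
from h import *
pp()
P=np.load("P.npy")
for v in range(145,168,3): print(v,[tuple(int(1000*t) for t in P[v,u]) for u in (230,245,260,275,287)])
im,d=snap("top"); P=cloud("top",d); Z=P[...,2]
for v in range(169,222,4): print(v,' '.join('%3d'%(1000*Z[v,u]) for u in range(212,300,4)))
E
```

```text
t 10.1 press xyz [-0.0364  0.2147  0.1382] yaw 0.2 F [ 0.7 -0.3  0.9] w 0.0
145 [(675, 103, 94), (675, 56, 94), (674, 9, 96), (673, -37, 98), (674, -74, 95)]
148 [(666, 103, 93), (665, 56, 95), (665, 9, 91), (664, -37, 96), (664, -74, 95)]
151 [(658, 103, 86), (656, 56, 92), (655, 9, 94), (655, -37, 94), (654, -74, 95)]
154 [(654, 104, 58), (653, 56, 64), (653, 8, 61), (650, -38, 71), (665, -84, 0)]
157 [(650, 106, 28), (655, 57, 1), (656, 6, -1), (650, -41, 24), (654, -84, 0)]
160 [(641, 106, 28), (646, 57, -2), (645, 6, -1), (645, -43, -1), (645, -84, -2)]
163 [(636, 107, 0), (635, 57, -1), (635, 7, -2), (634, -43, 0), (634, -83, 1)]
166 [(626, 107, -1), (625, 57, 2), (624, 7, 2), (624, -42, 0), (623, -83, 3)]
169   1  -1   2 398 422 415 400 377  -2   3   1  -1   0   1   0   3   0   0   1   2   1  -1
173 388 401 407 422 427 423 412 401 107 110 109 115 110 111 107 105 104 101   0  -5   3   0
177 406 410 418 429 434 429 423 410 389 223 226  96  89  92  96  87  88  86   3  -3   1   3
181 413 415 419 435 438 429 426 413 395 228 224  73  72  66  70  71  72  67  -2 1258   3   1
185 411 4
[... 210 characters left out ...]
 405 362 278 210  40  12  68  66  67  69   0  -4  -2   5
197 408 412 414 449 455 444 426 414 397 365 279 206 160  32  67  73  70  72   3   1  -4  -1
201 402 404 407 453 458 451 431 409 391 371 272 208 166  73  73  71  74  71   1   1  -5   0
205 392 395 394 456 460 453 436 418 397 377 211 182 158  67  70  73  69  72   2  -3   0   4
209 376 367   0 458 465 457 438 421 405 379 189 190  72  66  74  73  69  70   3   2   0  -4
213  -2  -3  -4 463 468 460 444 423 407 386 213  70  67  67  67  54  39  27   3   0   2   0
217 452 457 457 469 472 465 445 429 410 390 212   1  -2  -3   1   0   1   2   2   0   3   0
221 457 458 459 466 472 469 452 431 415 397  -1  -2   2  -2   0   2   0  -2  -2   0   4   0
```

Call:
move_arm(jaw=[0, 0, 0, 0, 0, 0, 0, 0, 0, 0, 0], dp=[[-0.95, 0, -2.04], [-0.95, 0, -2.04], [0.23, 3.03, -0.1], [0.23, 3.03, -0.1], [0.23, 3.03, -0.1], [0.23, 3.03, -0.1], [1.27, 0, 2.72], [1.27, 0, 2.72], [1.27, 0, 2.72], [0, 0, 0], [0, 0, 0]], turn=[[0, 0, 0], [0, 0, 0], [0, 0, 0], [0, 0, 0], [0, 0, 0], [0, 0, 0], [0, 0, 0], [0, 0, 0], [0, 0, 0], [0, 0, 0], [0, 0, 0]])

```text
time_s: 11.07
position: [0.62, 0.0163, 0.0923]
tool_rot: [[0.052, 0.998, -0.028], [0.905, -0.059, -0.422], [-0.423, -0.003, -0.906]]
ft_force: [-0.2, 0.2, 0.7]
grip_width: 0.0003
gripper_force: 0.0
```

```bash
python3 - <<'E'
from h import *
pp()
E
```

```text
t 11.07 press xyz [0.0856 0.2249 0.0923] yaw 0.16 F [-0.2  0.2  0.7] w 0.0
```

Call:
move_arm(jaw=[0, 0, 0, 0, 0, 0, 0, 0, 0, 0, 0, 0], dp=[[0, -1.5, 0], [0, -1.5, 0], [0, -1.5, 0], [0, -1.5, 0], [0, -1.5, 0], [0, -1.5, 0], [0.34, 0, 0.73], [0.34, 0, 0.73], [0, 0, 0], [0, 0, 0], [-1.41, 0, -3.02], [-1.41, 0, -3.02]], turn=[[0, 0, 0], [0, 0, 0], [0, 0, 0], [0, 0, 0], [0, 0, 0], [0, 0, 0], [0, 0, 0], [0, 0, 0], [0, 0, 0], [0, 0, 0], [0, 0, 0], [0, 0, 0]])

```text
time_s: 12.07
position: [0.5309, 0.0213, 0.1432]
tool_rot: [[0.052, 0.998, -0.028], [0.905, -0.059, -0.421], [-0.422, -0.004, -0.906]]
ft_force: [1.5, -0.5, 0.3]
grip_width: -0.0003
gripper_force: 0.0
```

```bash
python3 - <<'E'
from h import *
pp()
im,d=snap("top"); P=cloud("top",d); Z=P[...,2]
for v in range(169,222,4): print(v,' '.join('%3d'%(1000*Z[v,u]) for u in range(212,300,4)))
E
```

```text
t 12.07 press xyz [-0.0035  0.2245  0.1432] yaw 0.16 F [ 1.5 -0.5  0.3] w -0.0
169 424 429 438 445 436 431 424 406 237 220 213   0  -2   2   0   2   0   0   1   0  -2   1
173 424 426 443 448 440 429 423 409 359 210 210   0   2   5   6  -1   0   3   1   3  -1   0
177 419 423 444 450 445 431 422 408 372 285 205  21  24  18  24  22  24  23   0   0   1   0
181 416 417 448 455 447 431 416 408 372 291 220   0  -1   0   3   1  67  69   1   1   0   0
185 409 412 454 457 455 435 418 401 376 291 212 170  70  72  68  70  75  72   0   4   1   0
189 403 405 455 462 456 440 420 400 380 283 218 179 155  71  70  74  71  71   2   1   2   4
193 388 384 458 461 459 442 424 403 384 225 194 167  76  70  72  69  74  71   2  -4   2   1
197  -1  -1 461 469 463 446 427 408 387 193 207  74  71  30  67  73  66  71  -3  -2   0  -1
201   1 459 466 470 466 451 434 414 391 228 198  75  72  72  71  67  73  71  -1   0  -2   3
205 459 458 465 473 468 454 438 416 399 224  72  73  74  70  68  75  71  71  -1  -1   2   0
209 462 460 458 473 474 458 439 418 403  72  70  73  67  73  73  75  67  73   0   3  -6  -3
213 463 461 458 469 474 460 443 424 406  73  70  71  65  70  66  48  37  32   0   0  -1   0
217 473 472 465 468 469 465 446 429 409   3  -3   2   4  -2  -2   5   3   0  -1   0  -8  -1
221 481 478 477 472 1258 467 450 432 417   0   2  -2   1   1   0   0   2   3  -2  -5   0   1
```

All four flaps are down (about 72 mm). Next I push the carton back against the fence from the front.

Call:
move_arm(jaw=[0, 0, 0, 0, 0, 0, 0, 0], dp=[[-0.18, -3.7, 0.08], [-0.18, -3.7, 0.08], [-0.18, -3.7, 0.08], [1.45, 0, 3.11], [1.45, 0, 3.11], [1.45, 0, 3.11], [0, 0, 0], [0, 0, 0]], turn=[[0, 0, 0], [0, 0, 0], [0, 0, 0], [0, 0, 0], [0, 0, 0], [0, 0, 0], [0, 0, 0], [0, 0, 0]])

```text
time_s: 12.78
position: [0.4201, 0.022, 0.0403]
tool_rot: [[0.052, 0.998, -0.027], [0.905, -0.059, -0.422], [-0.423, -0.003, -0.906]]
ft_force: [0.6, -0.6, 0.4]
grip_width: 0.0002
gripper_force: 0.0
```

Call:
move_arm(jaw=[0, 0, 0, 0, 0, 0, 0, 0, 0, 0, 0, 0], dp=[[0, 0.8, 0], [0, 0.8, 0], [0, 0.5, 0], [0, 0.4, 0], [0, 0.4, 0], [0, 0.4, 0], [0, 0.4, 0], [0, 0.4, 0], [0, 0.3, 0], [0, 0.3, 0], [0, 0, 0], [0, 0, 0]], turn=[[0, 0, 0], [0, 0, 0], [0, 0, 0], [0, 0, 0], [0, 0, 0], [0, 0, 0], [0, 0, 0], [0, 0, 0], [0, 0, 0], [0, 0, 0], [0, 0, 0], [0, 0, 0]])

```text
time_s: 13.78
position: [0.4657, 0.0193, 0.0409]
tool_rot: [[0.053, 0.998, -0.028], [0.905, -0.06, -0.422], [-0.423, -0.003, -0.906]]
ft_force: [-6.0, 0.8, 5.2]
grip_width: -0.0
gripper_force: 3.0
```

```bash
python3 - <<'E'
from h import *
pp()
E
```

```text
t 13.78 press xyz [-0.0685  0.2186  0.0409] yaw 0.09 F [-6.   0.8  5.2] w -0.0
```

Call:
move_arm(jaw=[0, 0, 0, 0], dp=[[0, 0.3, 0], [0, 0.2, 0], [0, 0, 0], [0, 0, 0]], turn=[[0, 0, 0], [0, 0, 0], [0, 0, 0], [0, 0, 0]])

```text
time_s: 14.12
position: [0.4677, 0.0194, 0.0408]
tool_rot: [[0.052, 0.998, -0.034], [0.904, -0.061, -0.422], [-0.424, -0.008, -0.906]]
ft_force: [-17.5, 6.7, 13.8]
grip_width: -0.0001
gripper_force: 9.1
```

```bash
python3 - <<'E'
from h import *
pp()
im,d=snap("top"); cv2.imwrite("pics/e.png",cv2.resize(im[140:250,205:385,::-1],None,fx=4.4,fy=4.4,interpolation=cv2.INTER_CUBIC))
E
```

```text
t 14.12 press xyz [-0.0665  0.2188  0.0408] yaw 0.15 F [-17.5   6.7  13.8] w -0.0
```

View pics/e.png

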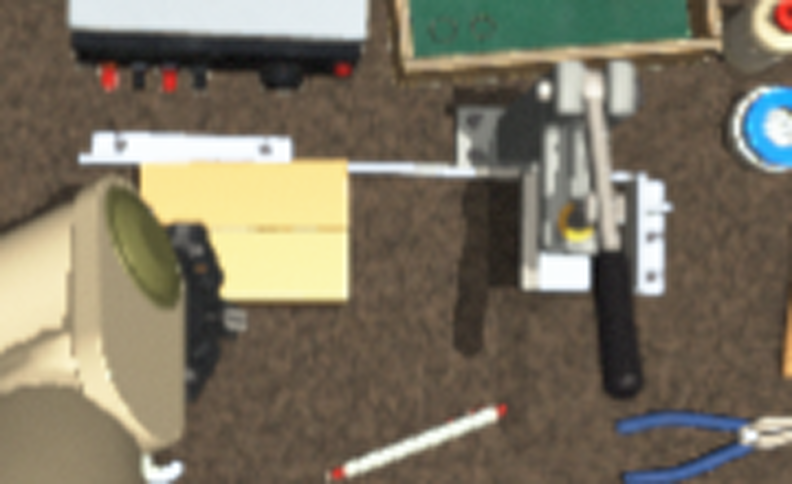

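The carton now sits flush along the fence, at crop (140-348, 160-300). I move round to its left end.

Call:
move_arm(jaw=[0, 0, 0, 0, 0, 0, 3, 5, 5, 5, 5, 5], dp=[[0, -1.5, 0], [0, -1.5, 0], [2.85, 0, -1.33], [2.85, 0, -1.33], [2.85, 0, -1.33], [2.85, 0, -1.33], [0, 3.1, 0], [0, 3.1, 0], [0, 3.1, 0], [0, 0, 0], [0, 0, 0], [0, 0, 0]], turn=[[0, 0, 0], [0, 0, 0], [0, 0, 0], [0, 0, 0], [0, 0, 0], [0, 0, 0], [0, 0, 0], [0, 0, 0], [0, 0, 0], [0, -0.0875, 0], [0, -0.0875, 0], [0, 0, 0]])

```text
time_s: 15.17
position: [0.5419, 0.1421, 0.0393]
tool_rot: [[0.046, 0.998, -0.035], [0.816, -0.057, -0.575], [-0.576, -0.002, -0.817]]
ft_force: [-0.7, 1.0, -0.6]
grip_width: 0.0498
gripper_force: 0.0
```

```bash
python3 - <<'E'
from h import *
pp();st()
im,d=snap("top");P=cloud("top",d)
m=(abs(P[...,2]-.072)<.008)&(im[...,0].astype(int)-im[...,2]>30); ys,xs=np.where(m&(np.mgrid[:384,:512][1]>225)&(np.mgrid[:384,:512][1]<300)&(np.mgrid[:384,:512][0]>168)&(np.mgrid[:384,:512][0]<225))
w=np.array([at_height("top",u,v,.072)[:2] for u,v in zip(xs,ys)],np.float32)
c,s=np.cos(PH),np.sin(PH); d=w-O; q=np.c_[c*d[:,0]+s*d[:,1],-s*d[:,0]+c*d[:,1]].astype(np.float32)
print(len(q),cv2.minAreaRect(q),np.percentile(q,[1,99],0))
E
```

```text
t 15.17 press xyz [1.000e-04 3.457e-01 3.930e-02] yaw 0.24 F [-0.7  1.  -0.6] w 0.05
15.17 [0.5419 0.1421 0.0393] [[0.046, 0.998, -0.035], [0.816, -0.057, -0.575], [-0.576, -0.002, -0.817]] [-0.7  1.  -0.6] [ 16.9  43.2  78.6 -34.   75.   34.2]
1473 ((-0.0053817592561244965, 0.21526798605918884), (0.09785794466733932, 0.1477944403886795), 2.7201483249664307) [[-0.05433546  0.14192196]
 [ 0.04469544  0.28728325]]
```

Call:
move_arm(jaw=[5, 5, 5, 5, 5, 5, 5, 5, 5, 5, 5, 5], dp=[[-1.23, 0, 0.86], [-1.23, 0, 0.86], [-0.82, 0, 0.57], [-0.82, 0, 0.57], [-0.82, 0, 0.57], [-0.82, 0.05, 0.57], [-0.82, 0.05, 0.57], [-0.82, 0.05, 0.57], [-0.82, 0.05, 0.57], [-0.82, 0.05, 0.57], [-0.82, 0.05, 0.57], [0, 0, 0]], turn=[[0, 0, 0], [0, 0, 0], [0, 0, 0], [0, 0, 0], [0, 0, 0], [0, 0, 0], [0, 0, 0], [0, 0, 0], [0, 0, 0], [0, 0, 0], [0, 0, 0], [0, 0, 0]])

```text
time_s: 16.22
position: [0.5377, 0.0192, 0.0412]
tool_rot: [[0.049, 0.998, -0.035], [0.817, -0.061, -0.573], [-0.574, -0.0, -0.819]]
ft_force: [0.3, -0.1, -1.0]
grip_width: 0.05
gripper_force: 0.0
```

```bash
cat >> h.py <<'E'
def carton(name=None):
    im,dd=snap("top",name);P=cloud("top",dd); vv,uu=np.mgrid[:384,:512]
    m=(abs(P[...,2]-.072)<.009)&(im[...,0].astype(int)-im[...,2]>30)&(uu>225)&(uu<350)&(vv>165)&(vv<225)
    n,l,s,_=cv2.connectedComponentsWithStats(m.astype(np.uint8)); k=1+np.argmax(s[1:,4]); ys,xs=np.where(l==k)
    w=np.array([at_height("top",u,v,.072)[:2] for u,v in zip(xs,ys)]); c,s=np.cos(PH),np.sin(PH); d=w-O; q=np.c_[c*d[:,0]+s*d[:,1],-s*d[:,0]+c*d[:,1]]
    # back/front edges as functions of py, per-column
    b=[];f=[];r=[]
    for u in np.unique(xs):
        g=q[xs==u]; b.append(g[g[:,0].argmax()]); f.append(g[g[:,0].argmin()])
    for v in np.unique(ys): g=q[ys==v]; r.append(g[g[:,1].argmin()])
    from scipy.stats import theilslopes as T
    for nm,e,i in(("back",b,0),("front",f,0),("right",r,1)):
        e=np.array(e); t=T(e[:,i],e[:,1-i]); print(nm,"pos %.4f slope %.3f"%(np.median(e[:,i]),t[0]))
    print("py range",np.percentile(q[:,1],[1,99]))
E
python3 -c "
from h import *
pp();carton('f')"
```

```text
t 16.22 press xyz [0.0034 0.2228 0.0412] yaw -0.02 F [ 0.3 -0.1 -1. ] w 0.05
back pos 0.0433 slope -0.006
front pos -0.0533 slope -0.003
right pos 0.0684 slope 0.032
py range [0.06819219 0.21510802]
```

View pics/f.png

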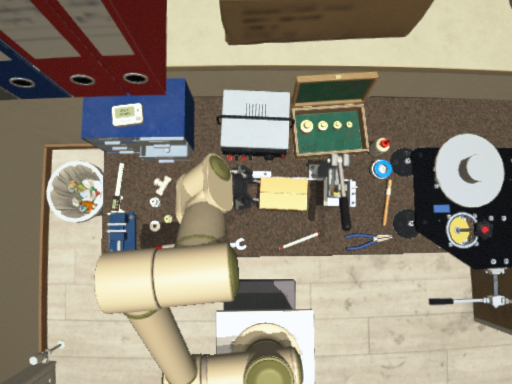

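The carton is now square and part-way along the fence, at (258-308, 177-210), with the fingers behind it at (245,187). I continue the slide.

Call:
move_arm(jaw=[5, 5, 5, 5, 5, 5, 5, 5, 5, 5, 5, 5], dp=[[-0.82, 0.05, 0.57], [-0.82, 0.05, 0.57], [-0.82, 0.05, 0.57], [-0.82, 0.05, 0.57], [-0.82, 0.05, 0.57], [-0.82, 0.05, 0.57], [-0.82, 0.05, 0.57], [-0.82, 0.05, 0.57], [-0.82, 0.05, 0.57], [-0.82, 0.05, 0.57], [-0.82, 0.05, 0.57], [0, 0, 0]], turn=[[0, 0, 0], [0, 0, 0], [0, 0, 0], [0, 0, 0], [0, 0, 0], [0, 0, 0], [0, 0, 0], [0, 0, 0], [0, 0, 0], [0, 0, 0], [0, 0, 0], [0, 0, 0]])

```text
time_s: 17.27
position: [0.5364, -0.0908, 0.0414]
tool_rot: [[0.049, 0.998, -0.036], [0.817, -0.061, -0.573], [-0.574, -0.001, -0.819]]
ft_force: [0.1, 0.3, 0.2]
grip_width: 0.0501
gripper_force: 0.0
```

```bash
python3 -c "
from h import *
pp();carton()"
```

```text
t 17.27 press xyz [0.0086 0.1129 0.0414] yaw 0.02 F [0.1 0.3 0.2] w 0.05
back pos 0.0466 slope 0.027
front pos -0.0478 slope -0.046
right pos 0.0187 slope 0.028
py range [-0.03039457  0.10585205]
```

Call:
move_arm(jaw=[5, 5, 5, 5, 5, 5, 5, 5], dp=[[-0.41, 0, 0.29], [-0.41, 0, 0.29], [-0.41, 0, 0.29], [-0.41, 0, 0.29], [-0.41, 0, 0.29], [-0.41, 0, 0.29], [0, 0, 0], [0, 0, 0]], turn=[[0, 0, 0], [0, 0, 0], [0, 0, 0], [0, 0, 0], [0, 0, 0], [0, 0, 0], [0, 0, 0], [0, 0, 0]])

```text
time_s: 17.98
position: [0.5352, -0.1195, 0.0413]
tool_rot: [[0.048, 0.998, -0.034], [0.817, -0.059, -0.573], [-0.574, -0.0, -0.819]]
ft_force: [-0.1, 0.9, -0.2]
grip_width: 0.0501
gripper_force: 0.0
```

Call:
move_arm(jaw=[5, 5, 5], dp=[[-0.25, 0, 0.17], [0, 0, 0], [0, 0, 0]], turn=[[0, 0, 0], [0, 0, 0], [0, 0, 0]])

```text
time_s: 18.23
position: [0.5351, -0.1221, 0.0413]
tool_rot: [[0.048, 0.998, -0.034], [0.818, -0.059, -0.573], [-0.574, -0.0, -0.819]]
ft_force: [-0.1, 0.7, -0.4]
grip_width: 0.0503
gripper_force: 0.3
```

```bash
python3 -c "
from h import *
pp()"
```

```text
t 18.23 press xyz [0.0092 0.0816 0.0413] yaw 0.07 F [-0.1  0.7 -0.4] w 0.05
```

Call:
move_arm(jaw=[5, 5, 5], dp=[[-0.16, 0, 0.11], [0, 0, 0], [0, 0, 0]], turn=[[0, 0, 0], [0, 0, 0], [0, 0, 0]])

```text
time_s: 18.48
position: [0.535, -0.1239, 0.0413]
tool_rot: [[0.048, 0.998, -0.034], [0.818, -0.059, -0.573], [-0.574, 0.0, -0.819]]
ft_force: [0.6, 3.0, -0.2]
grip_width: 0.05
gripper_force: 1.3
```

Call:
move_arm(jaw=[5, 5, 5], dp=[[-0.16, 0, 0.11], [0, 0, 0], [0, 0, 0]], turn=[[0, 0, 0], [0, 0, 0], [0, 0, 0]])

```text
time_s: 18.73
position: [0.5348, -0.1247, 0.0412]
tool_rot: [[0.048, 0.998, -0.033], [0.819, -0.058, -0.571], [-0.572, 0.0, -0.82]]
ft_force: [-0.4, 12.7, 3.2]
grip_width: 0.05
gripper_force: 6.0
```

```bash
python3 -c "
from h import *
pp();carton()
im,_=snap('side');cv2.imwrite('pics/g.png',cv2.resize(im[130:260,210:380],None,fx=4,fy=4)[...,::-1])"
```

```text
t 18.73 press xyz [0.0091 0.079  0.0412] yaw 0.07 F [-0.4 12.7  3.2] w 0.05
back pos 0.0064 slope 0.241
front pos -0.0471 slope -0.046
right pos 0.0185 slope 0.028
py range [-0.03359322  0.07379296]
```

View pics/g.png

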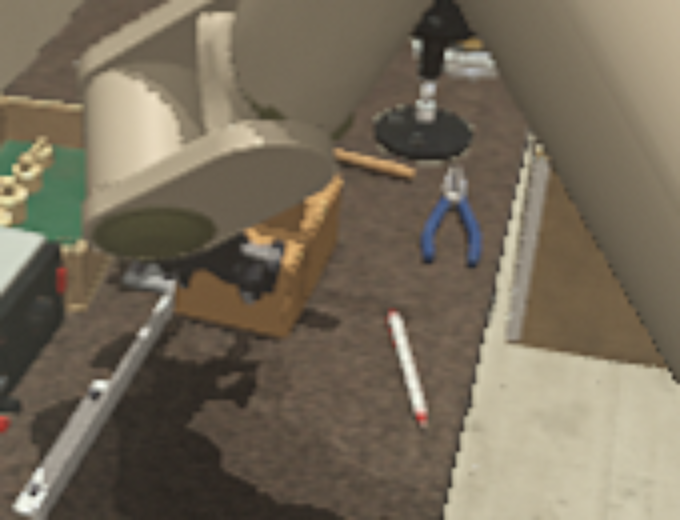

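Call:
move_arm(jaw=[5, 5, 5, 3, 0, 0, 0, 0, 0, 0, 0, 0], dp=[[2.46, 0, -1.72], [2.46, 0, -1.72], [2.46, 0, -1.72], [-2.3, 0, -3.28], [-2.3, 0, -3.28], [-2.3, 0, -3.28], [-2.3, 0, -3.28], [-2.3, 0, -3.28], [-2.3, 0, -3.28], [-2.3, 0, -3.28], [-2.3, 0, -3.28], [0, 0, 0]], turn=[[0, 0, 0], [0, 0, 0], [0, 0, 0], [0, 0, 0], [0, 0, 0], [0, 0, 0], [0, 0, 0], [0, 0, 0], [0, 0, 0], [0, 0, 0], [0, 0, 0], [0, 0, 0]])

```text
time_s: 19.83
position: [0.5409, -0.0368, 0.37]
tool_rot: [[0.057, 0.998, -0.023], [0.817, -0.06, -0.574], [-0.575, 0.014, -0.818]]
ft_force: [0.3, 1.1, 1.2]
grip_width: 0.0003
gripper_force: 0.0
```

Call:
move_arm(jaw=[0, 0, 0, 0, 0, 0, 0], dp=[[0, 0, 0], [0, 0, 0], [0, 0, 0], [0, 0, 0], [0, 0, 0], [0, 0, 0], [0, 0, 0]], turn=[[0, 0.102, 0], [0, 0.102, 0], [0, 0.102, 0], [0, 0.102, 0], [0, 0.102, 0], [0, 0.102, 0], [0, 0, 0]])

```text
time_s: 20.42
position: [0.54, -0.0386, 0.3614]
tool_rot: [[0.063, 0.998, -0.0], [0.998, -0.063, 0.004], [0.004, -0.001, -1.0]]
ft_force: [0.1, -1.1, -0.5]
grip_width: -0.0
gripper_force: 0.0
```

```bash
python3 -c "
from h import *
pp();st();carton()
a,_=snap('top')
cv2.imwrite('pics/h.png',cv2.resize(a[140:250,230:400],None,fx=4.4,fy=4.4,interpolation=cv2.INTER_CUBIC)[...,::-1])"
```

```text
t 20.42 press xyz [0.0091 0.1652 0.3614] yaw -0.19 F [ 0.1 -1.1 -0.5] w -0.0
20.42 [ 0.54   -0.0386  0.3614] [[0.063, 0.998, -0.0], [0.998, -0.063, 0.004], [0.004, -0.001, -1.0]] [ 0.1 -1.1 -0.5] [-16.7  17.8  59.4   0.2 102.9 -13.1]
back pos 0.0353 slope 0.150
front pos -0.0140 slope -3.361
right pos 0.0596 slope -0.251
py range [0.05103333 0.07367854]
```

View pics/h.png

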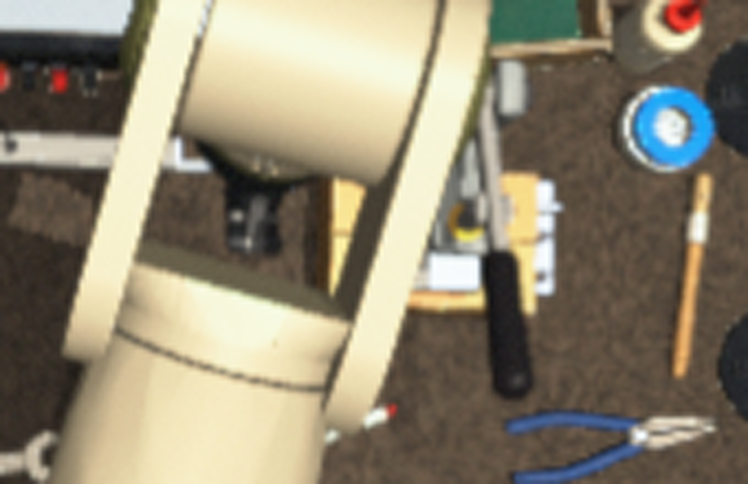

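```bash
python3 -c "
from h import *
im,dd=snap('top');P=cloud('top',dd)
c,s=np.cos(PH),np.sin(PH)
def q(u,v,h):
    d=at_height('top',u,v,h)[:2]-O; return np.round([c*d[0]+s*d[1],-s*d[0]+c*d[1]],4)
br=(im[...,0].astype(int)-im[...,2]>45)
for u in (324,328,332,336,348,350):
    v=max(v for v in range(195,220) if br[v,u] and P[v,u,2]>.06); print(u,v,P[v,u,2],q(u,v+.5,.07))
for v in (185,195,205):
    u=max(u for u in range(340,360) if br[v,u] and P[v,u,2]>.06); print('right',u,v,q(u+.5,v,.072))
for v in (182,190,197):
    r=[u for u in range(295,315) if br[v,u] and P[v,u,2]>.06]; print('left',v,r and q(min(r)-.5,v,.072))
"
```

```text
324 209 0.06340217774384506 [-0.0494  0.0104]
328 209 0.06854029830622445 [-0.0488 -0.0023]
332 209 0.06876040858328163 [-0.0482 -0.0151]
336 209 0.06687266266607943 [-0.0476 -0.0278]
348 209 0.2854719083446548 [-0.0459 -0.0662]
350 210 0.06927395426567955 [-0.0488 -0.0727]
right 351 185 [ 0.0324 -0.0754]
right 350 195 [ 0.0003 -0.0728]
right 350 205 [-0.0315 -0.0734]
left 182 [0.0345 0.0752]
left 190 [0.0091 0.0744]
left 197 [-0.013   0.0737]
```

Call:
move_arm(jaw=[0, 0, 0, 0, 0, 0, 0, 0], dp=[[-3.3, -1.74, 0], [-3.3, -1.74, 0], [-3.3, -1.74, 0], [-3.3, -1.74, 0], [-3.3, -1.74, 0], [0, 0, 2.1], [0, 0, 2.1], [0, 0, 0]], turn=[[0, 0, 0], [0, 0, 0], [0, 0, 0], [0, 0, 0], [0, 0, 0], [0, 0, 0], [0, 0, 0], [0, 0, 0]])

```text
time_s: 21.23
position: [0.4424, -0.1948, 0.3162]
tool_rot: [[0.059, 0.998, -0.006], [0.998, -0.059, 0.003], [0.003, -0.006, -1.0]]
ft_force: [0.4, -0.2, -0.7]
grip_width: 0.0001
gripper_force: 0.0
```

```bash
python3 -c "
from h import *
pp();carton()"
```

```text
t 21.23 press xyz [-0.0789  0.0035  0.3162] yaw 0.08 F [ 0.4 -0.2 -0.7] w 0.0
back pos 0.0064 slope 0.199
front pos -0.0476 slope -0.046
right pos 0.0185 slope 0.028
py range [-0.03040086  0.07358808]
```

Call:
move_arm(jaw=[0, 0, 0, 0, 0, 0, 0, 0, 0, 0], dp=[[-0.04, -0.2, 1], [-0.04, -0.2, 1], [-0.04, -0.2, 1], [-0.04, -0.2, 1], [-0.04, -0.2, 1], [-0.04, -0.2, 1], [-0.04, -0.2, 1], [-0.04, -0.2, 1], [0, 0, 0], [0, 0, 0]], turn=[[0, 0, 0], [0, 0, 0], [0, 0, 0], [0, 0, 0], [0, 0, 0], [0, 0, 0], [0, 0, 0], [0, 0, 0], [0, 0, 0], [0, 0, 0]])

```text
time_s: 22.12
position: [0.4281, -0.1975, 0.2408]
tool_rot: [[0.057, 0.998, 0.001], [0.998, -0.057, -0.0], [-0.0, 0.001, -1.0]]
ft_force: [-0.2, 1.2, 2.7]
grip_width: -0.0001
gripper_force: 1.2
```

Call:
move_arm(jaw=[0, 0, 0, 0, 0, 0], dp=[[0, 0, 0.6], [0, 0, 0.6], [0, 0, 0.4], [0, 0, 0.3], [0, 0, 0], [0, 0, 0]], turn=[[0, 0, 0], [0, 0, 0], [0, 0, 0], [0, 0, 0], [0, 0, 0], [0, 0, 0]])

```text
time_s: 22.62
position: [0.4273, -0.198, 0.2215]
tool_rot: [[0.059, 0.998, -0.0], [0.998, -0.059, -0.001], [-0.001, -0.0, -1.0]]
ft_force: [-4.9, 0.9, 10.1]
grip_width: 0.0001
gripper_force: 4.5
```

```bash
python3 -c "
from h import *
pp();carton()
a,_=snap('top');b,_=snap('side')
cv2.imwrite('pics/i.png',np.hstack([cv2.resize(a[140:250,280:400],(436,400)),cv2.resize(b[100:230,220:330],(340,400))])[...,::-1])"
```

```text
t 22.62 press xyz [-0.0939 -0.0006  0.2215] yaw 0.09 F [-4.9  0.9 10.1] w 0.0
back pos 0.0468 slope 0.041
front pos -0.0485 slope -0.046
right pos 0.0228 slope 0.028
py range [-0.01551206  0.07364036]
```

View pics/i.png

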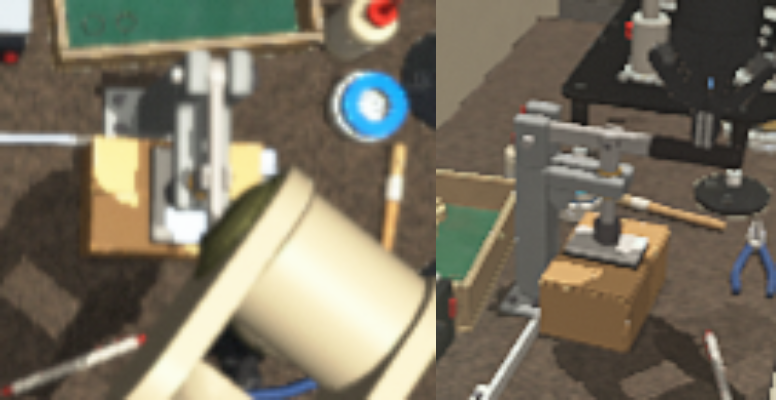

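The pad rests on the carton and the lever looks almost level (side crop, bar from (550,130) to (745,150)). I lower it slightly and hold.

Call:
move_arm(jaw=[0, 0, 0, 0], dp=[[0, 0, 0.4], [0, 0, 0], [0, 0, 0], [0, 0, 0]], turn=[[0, 0, 0], [0, 0, 0], [0, 0, 0], [0, 0, 0]])

```text
time_s: 23.1
position: [0.4274, -0.1981, 0.2178]
tool_rot: [[0.059, 0.998, 0.0], [0.998, -0.059, -0.001], [-0.001, 0.0, -1.0]]
ft_force: [-5.9, 2.2, 10.1]
grip_width: -0.0
gripper_force: 5.0
```

Call:
move_arm(jaw=[0, 0, 0, 0, 0, 0, 0, 0, 0, 0, 0, 0], dp=[[0, 0, 0], [0, 0, 0], [0, 0, 0], [0, 0, 0], [0, 0, 0], [0, 0, 0], [0, 0, 0], [0, 0, 0], [0, 0, 0], [0, 0, 0], [0, 0, 0], [0, 0, 0]], turn=[[0, 0, 0], [0, 0, 0], [0, 0, 0], [0, 0, 0], [0, 0, 0], [0, 0, 0], [0, 0, 0], [0, 0, 0], [0, 0, 0], [0, 0, 0], [0, 0, 0], [0, 0, 0]])

```text
time_s: 24.1
position: [0.4274, -0.1981, 0.2179]
tool_rot: [[0.058, 0.998, 0.0], [0.998, -0.058, -0.001], [-0.001, 0.0, -1.0]]
ft_force: [-6.7, 0.2, 9.8]
grip_width: -0.0002
gripper_force: 5.0
```

```bash
python3 -c "
from h import *
pp()
b,d=snap('side');P=cloud('side',d); c,s=np.cos(PH),np.sin(PH)
im=b.astype(int)
D=P[...,:2]-O; px=c*D[...,0]+s*D[...,1]; py=-s*D[...,0]+c*D[...,1]; z=P[...,2]
m=(abs(py)<.03)&(px>-.14)&(px<.06)&(z>.185)&(z<.3)
for a in np.arange(-.14,.06,.02):
    k=m&(px>a)&(px<a+.02); print(round(a,2),k.sum(),np.round(np.percentile(z[k],[10,50,90]),3) if k.sum() else '')
"
```

```text
t 24.1 press xyz [-0.0937 -0.0007  0.2179] yaw 0.09 F [-6.7  0.2  9.8] w -0.0
-0.14 81 [0.206 0.276 0.292]
-0.12 143 [0.207 0.259 0.289]
-0.1 200 [0.209 0.251 0.289]
-0.08 122 [0.205 0.262 0.284]
-0.06 103 [0.205 0.277 0.295]
-0.04 45 [0.199 0.209 0.217]
-0.02 60 [0.195 0.207 0.216]
0.0 59 [0.19  0.207 0.216]
0.02 42 [0.197 0.207 0.215]
0.04 41 [0.197 0.207 0.215]
```

Call:
move_arm(jaw=[0, 0, 0, 0, 0, 0, 0, 0, 0, 0, 0, 0], dp=[[0, 0, 0], [0, 0, 0], [0, 0, 0], [0, 0, 0], [0, 0, 0], [0, 0, 0], [0, 0, 0], [0, 0, 0], [0, 0, 0], [0, 0, 0], [0, 0, 0], [0, 0, 0]], turn=[[0, 0, 0], [0, 0, 0], [0, 0, 0], [0, 0, 0], [0, 0, 0], [0, 0, 0], [0, 0, 0], [0, 0, 0], [0, 0, 0], [0, 0, 0], [0, 0, 0], [0, 0, 0]])

```text
time_s: 25.15
position: [0.4274, -0.1981, 0.2179]
tool_rot: [[0.058, 0.998, 0.0], [0.998, -0.058, -0.001], [-0.001, 0.0, -1.0]]
ft_force: [-5.1, 1.2, 10.3]
grip_width: 0.0001
gripper_force: 5.0
```

Call:
move_arm(jaw=[0, 0, 0, 0, 0, 0, 0, 0, 0, 0, 0, 0], dp=[[0, 0, 0], [0, 0, 0], [0, 0, 0], [0, 0, 0], [0, 0, 0], [0, 0, 0], [0, 0, 0], [0, 0, 0], [0, 0, 0], [0, 0, 0], [0, 0, 0], [0, 0, 0]], turn=[[0, 0, 0], [0, 0, 0], [0, 0, 0], [0, 0, 0], [0, 0, 0], [0, 0, 0], [0, 0, 0], [0, 0, 0], [0, 0, 0], [0, 0, 0], [0, 0, 0], [0, 0, 0]])

```text
time_s: 26.15
position: [0.4274, -0.1981, 0.2179]
tool_rot: [[0.058, 0.998, 0.0], [0.998, -0.058, -0.001], [-0.001, 0.0, -1.0]]
ft_force: [-6.2, 0.9, 9.1]
grip_width: 0.0005
gripper_force: 5.0
```

```bash
python3 -c "
from h import *
pp();print(ticket.close_job())"
```

```text
t 26.15 press xyz [-0.0937 -0.0007  0.2179] yaw 0.09 F [-6.2  0.9  9.1] w 0.0
the job is handed in; nothing more can be done
None
```

The job is handed in at 26 s with no verdict returned: by my measurements the carton is closed and square against fence and stop, and the lever was held level for about 3 s and is still held there with about 10 N.

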